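Present the green limit gauge to the laser micrometer

TASK

The green-handled limit gauge is due for its wear check on the laser micrometer. First press the micrometer's open shroud lid down until its catch snaps and it stays fully shut, then draw the green gauge out of the stand by its handle and lower its blade straight down through the slot in the lid until the dark line across the blade is about level with the top of the slot, so that the blade hangs in the beam. Finish still holding it there upright, with the handle clear of the lid and nothing but your grip carrying it; leave the red gauge in the stand and the other parts on the plate undisturbed.

Things in the scene. Friction and masses are not known exactly. Their poses are not given: they have to be found in the camera images.
- micrometer: laser micrometer, fixed: aluminium base 116 x 300 x 12 mm, two dark grey housings (tops at z = 90 mm, centres at y = -96 and +96 mm) and between them a 92 x 116 mm chamber that the lid covers. Origin: centre of its underside, on the worktop; x points away from the robot to the hinge side, y along the beam, z up. Chamber floor at z = 12 mm; the laser beam runs along y at x = 0, z = 56 mm
- shroud_lid (a joint): angle of the black shroud lid, rad: 0 = fully shut, grows as its front edge rises (starts 0.6 to 1.15). Friction hinge: the lid stays where it is left and moves with under 2 N at its front edge. From about 0.11 to 0.055 it rides over a sprung ball catch in the front wall, which takes a push of 5 to 8 N at the front edge; past that it snaps to 0 and stays
- lid_hinge (a point): point on the lid's hinge line, at its middle, at (56, 0, 91) mm in the micrometer's frame. Turns with the lid: at joint value 0 its axes are parallel to the micrometer's; the lid reaches from it towards its own -x
- lid_edge (a point): middle of the lid's front edge strip on its outer (upper) face, 106 mm from the hinge line: the place to push. Turns with the lid; its z points out of the outer face. The lid is 4 mm thick and 114 mm wide (y); its outer face is flat and free from 77 to 110 mm from the hinge, and a 40 mm wide thumb tab goes on in the same plane to 126 mm
- slot (a point): centre of the slot, level with the top of the light grey slot insert (34 x 50 mm, 6 mm proud of the lid's outer face). Turns with the lid; lid shut, it is at (0, 0, 99) mm in the micrometer's frame. The slot is 10 mm along x by 26 mm along y, 12 mm deep, with a 3 mm 45-degree lead-in round its mouth (16 x 32 mm at the top)
- gauge_stand: off-white gauge stand, fixed, 150 (x) x 60 (y) x 48 mm high, with two pockets 9.5 x 25.5 mm, 42 mm deep, at x = -42 and +42 mm, y = 0. Origin: centre of its underside, on the worktop
- go_handle (a point): centre of the green handle, 16 mm (its x) x 30 mm (its y) x 46 mm high (its z, up). Below it a 13 x 27 x 6 mm ferrule, then the steel blade, 8 (x) x 24 (y) mm. Above the blade's lower end: ferrule's lower face 76 mm, dark line 59 mm, this point 105 mm. 0.1 to 0.2 kg. Stands upright in one of the two pockets (which one varies), lower end 6 mm above the worktop
- go_tip (a point): centre of the lower end face of the green gauge's blade (105 mm below go_handle along the gauge's z); axes as the gauge's
- nogo_handle (a point): centre of the red handle of the other gauge, same shape and size, in the other pocket; leave it alone
- ring_gauge_1: steel setting ring, 39 mm wide, 14 mm high, lying on the worktop; leave it alone. Origin: centre of its underside
- loupe: black eye loupe, 34 mm wide, 30 mm high, standing on the worktop; leave it alone. Origin: centre of its underside
- bearing: ball bearing, 35 mm wide, 11 mm high, lying on the worktop; leave it alone. Origin: centre of its underside
Mind the look-alikes: they are no part of the job. Leave any blue look-alike of the part that bears go_handle alone.

How it is judged:
On the way, in this order (a step that is already met when the one before it is completed fails the run):
1. the shroud lid is pressed shut past its catch (value of joint shroud_lid below 0.02 rad), for 0.3 s.
2. the green gauge is drawn clear out of the stand by the gripper (height (world z) of go_tip above 0.05 m and contact force between the fingers and go_gauge above 1 N), for 0.2 s.
At the end, for the whole second after the job is handed in: Lid shut (below 0.02 rad); green gauge gripped, at rest, upright within 0.1 rad, blade through the slot, pressing on the micrometer with under 6 N, its end within 8 mm of the slot's centre line and 30 to 50 mm above the worktop (dark line within 10 mm of the slot's top); red gauge moved < 15 mm (value of joint shroud_lid below 0.02 rad and z of go_tip in the frame of micrometer between 0.03 and 0.05 m and horizontal distance between go_tip and slot below 0.008 m and angle between go_tip's own z axis and vertical below 0.1 rad and contact force between the fingers and go_gauge above 1 N and linear speed of go_gauge below 0.02 m/s and distance of nogo_handle from where it was at the start of the episode below 0.015 m and contact force between go_gauge and micrometer below 6 N); the arm keeps its last pose, push and grip.
It fails at once if the red gauge is moved (distance of nogo_handle from where it was at the start of the episode above 0.015 m).
It fails at once if a bystander part is pushed away (distance of any of ring_gauge_1, loupe, bearing from where it was at the start of the episode above 0.02 m).
It also fails if it takes over 59 s, if anything falls off the work surface, if the arm or the gripper's body presses on something with over 40 N, if the wrist force passes 120 N, or if a joint passes its speed limit or range.

ROBOT

A 6-joint arm with a two-finger parallel gripper is mounted at the origin on a cart in front of the work surface, level with it; the furniture and walls round the work are solid. World frame = base frame: x ahead of the robot, y to its left, z up, the work surface at z = 0. Lengths are in m, angles in rad, forces in N, time in s.
With the tool pointing down it reaches from about 0.225 to 0.875 m from the base axis. Payload 3.4 kg.
Tool frame: the origin (TCP) lies at the very end of the fingers, on their centre line; the grasp point (between the pads) lies 19 mm behind it; z points along the fingers, y is the line along which they close (so a half turn about z gives the same grasp; the last joint's range is limited). The gripper opens to 85 mm and grips with 20 to 120 N. Pads are 22 mm wide; open, the fingers measure 114 mm over their backs; the gripper's body (76 mm by 85 mm) begins 54 mm behind the grasp point. The pads swing forward as they close: fully open they stand 13 mm farther back than shut.
Start: joints at [-1.354, 0.276, 1.505, -0, 1.361, -0.121], TCP at [0.191, -0.543, 0.231] pointing down, gripper open.
Joint ranges: [-2.89, 2.89], [-0.75, 2.08], [0.22, 2.7], [-1.18, 4.32], [0.11, 2.71], [-2.7, 2.7]. Speed limits (rad/s): [2.57, 2.57, 3.14, 3.14, 3.14, 3.14].

INTERFACE

Orientations are given as a unit quaternion [w, x, y, z].
In Python, from rig import manip, get_image, camera_info gives the robot as it stands. The module is installed in compiled form; this text tells all that it offers.
- The arm moves only by the shell command python3 -m crank 'ROWS' [FORCE]. ROWS is a JSON object of lists of equal length, an entry for each row: "translation": the shift along the tool's x, y, z in mm, a list of three; "roll": the turn about the tool's z in rad; "fingers": the opening, from 0 (shut) to 1 (fully open). A call has 1 to 8 rows; each row shifts and turns the commanded pose from where the row before left it, along the tool's axes as they then stand; what a row does not reach is not made up. A row lasts 1/10 s, in which the tool goes at most 50 mm and 8.59 degrees, less where a joint would pass 70% of its speed; a pose out of reach is approached as far as the arm can. A call is refused whole if a number of a shift passes 50 or a number of a turn 0.15, either way. A call with a gripper value outside its range is refused whole. The fingers move at their own pace and stop on an object; FORCE is the grip in N (left out, the last holds). Time passes only in rows, so rows that do not move let the fingers close. It gives the time, the measured TCP pose, the force, the opening and the grip force at its end, in the units of the state.
- manip.get_state(): the state, without advancing time (a new reading comes with each control period).
- get_image(name): name is "scene" or "top"; returns the picture (480x640x3 uint8, blue, green, red); there is no depth.
- camera_info(name): a dict with "mtx" (3x3 intrinsics, pixels), "rvec" (rotation vector, rad) and "tvec" (3), from world to camera coordinates, as OpenCV has them. Camera axes: x right, y down, z forward; pixel columns grow to the right and rows downward; lengths in m; the calibration is good to about 2 mm. A picture is of the moment at which its call begins. camera_info takes no time and is no camera call.
- manip.sign_off(): hands the job in; it is judged then, once.
The state is a dict: "clock": time; "qpos": joint angles; "qd": joint speeds; "effort": joint torques, N m; "position": TCP position; "ee_rot": TCP orientation; "contact_force": force on the tool from outside, world axes, zero at the start; "moment": the same for the moment, N m; "width": finger opening in m; "gripper_force": force on a finger pad.
Only numpy, scipy, OpenCV 4.12 (cv2) and the standard library are available. Lean on these libraries where they do the work, as an engineer would, in place of code of your own. Each camera call takes 0.05 s, during which the arm holds its last target. There are 200 camera calls.

## Working session

There is one attempt and no reset: what is moved stays moved. The work goes in short steps, Python scripts to look and compute and a shell command to move; the robot and the scene stay as the last step left them, time stands still between calls to the robot, and variables do not carry over. Pictures are saved under pics/ and viewed, at most 10 in all, crops included, and the job is handed in when it is done.

```bash
mkdir -p pics
python3 - <<'E'
from rig import manip,get_image,camera_info
import cv2
for n in("scene","top"):
    cv2.imwrite(f"pics/{n}0.png",get_image(n)); c=camera_info(n); print(n,c)
s=manip.get_state();print({k:s[k] for k in("clock","position","ee_rot","width","contact_force")})
E
```

```text
scene {'mtx': array([[595.94901831,   0.        , 314.48434323],
       [  0.        , 595.94901831, 236.19289584],
       [  0.        ,   0.        ,   1.        ]]), 'rvec': array([ 1.84366908, -1.1222887 ,  0.67055959]), 'tvec': array([-0.10989701,  0.3292332 ,  1.01603369])}
top {'mtx': array([[485.17318122,   0.        , 315.73407284],
       [  0.        , 485.17318122, 236.92307831],
       [  0.        ,   0.        ,   1.        ]]), 'rvec': array([ 2.00359945, -2.21202496,  0.25075683]), 'tvec': array([0.14969636, 0.50793313, 1.05669875])}
{'clock': 0.1, 'position': array([ 0.19045712, -0.54205125,  0.23051264]), 'ee_rot': array([-8.32094594e-04,  9.85771227e-01,  1.68090438e-01, -2.49662006e-05]), 'width': 0.08544978273298373, 'contact_force': array([ 0.26246174, -0.62119401,  0.01763225])}
```

View pics/scene0.png

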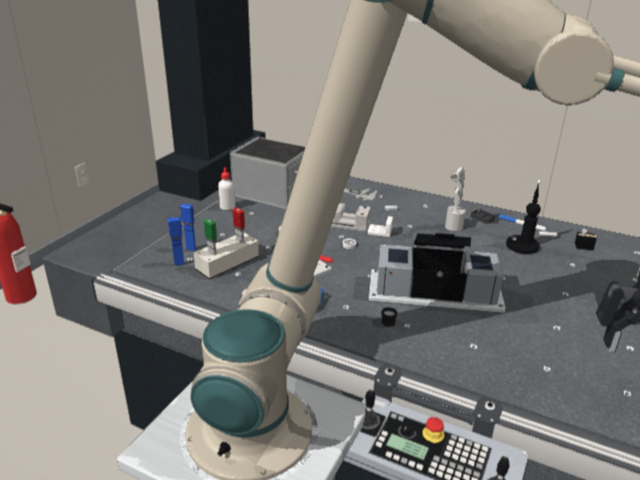

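View pics/top0.png

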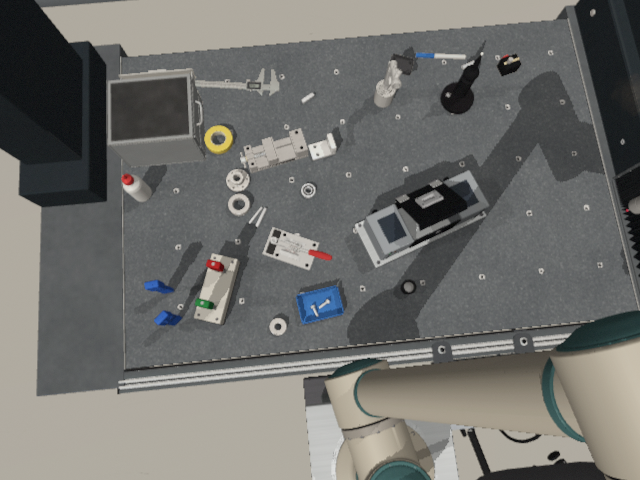

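The scene view shows the lid open on the micrometer (around 440,265) and the stand with the green and red handles (around 225,245). In the top view the micrometer is near (420,218), the stand near (216,289), green handle (205,303) and red (215,266). I'll enlarge both for corner picking.

Run:
```python
import cv2,numpy as np
t=cv2.imread("pics/top0.png");s=cv2.imread("pics/scene0.png")
a=cv2.resize(t[160:280,340:500],(800,600),interpolation=cv2.INTER_CUBIC)  #5x
b=cv2.resize(t[245:335,185:245],(400,600),interpolation=cv2.INTER_CUBIC) #6.667
c=cv2.resize(s[195:285,185:265],(400,450),interpolation=cv2.INTER_CUBIC) #5x
o=np.zeros((600,800,3),np.uint8);o[:,:400]=b;o[:450,400:]=c
cv2.imwrite("pics/a.png",a);cv2.imwrite("pics/b.png",o)
```

```text
(no output)
```

View pics/a.png

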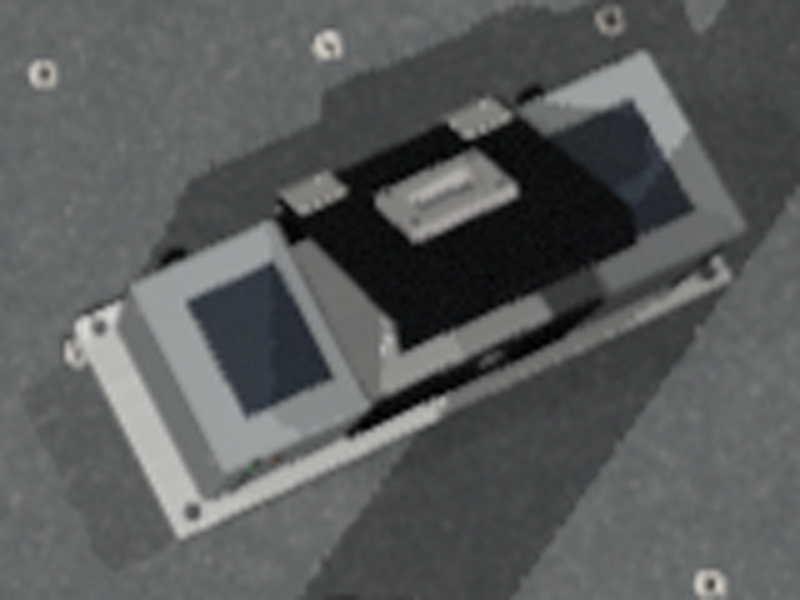

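View pics/b.png

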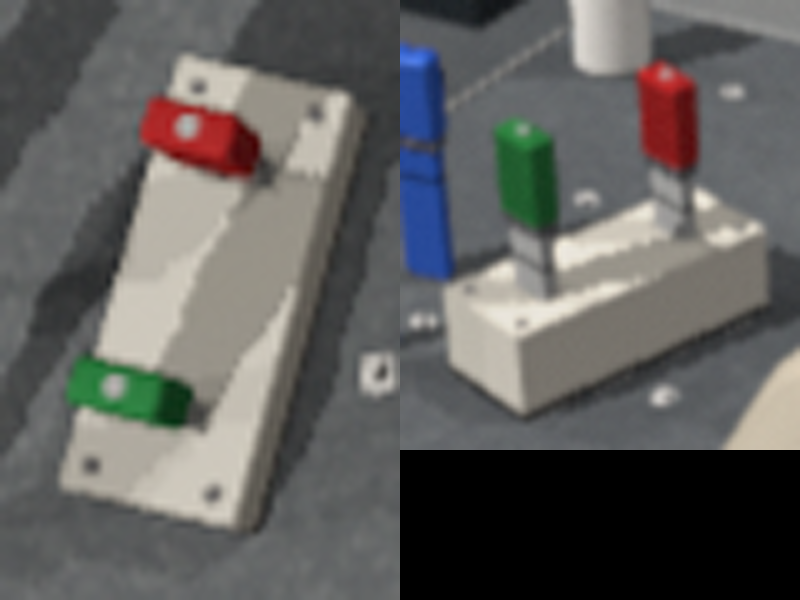

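The micrometer's base corners, housing tops and slot insert (447,190 in crop a) are clear. The stand corners and both handles are also clear, with green the nearer pocket. The lid's front edge is lost against the dark chamber, so I'll brighten that area.

Run:
```python
import cv2,numpy as np
t=cv2.imread("pics/top0.png");s=cv2.imread("pics/scene0.png")
f=lambda i:(255*(i/255.)**0.35).astype(np.uint8)
a=cv2.resize(f(t[172:242,390:470]),(400,350),interpolation=cv2.INTER_CUBIC)
c=cv2.resize(f(s[225:310,365:510]),(725,425),interpolation=cv2.INTER_CUBIC)
c=c[:, :]
o=np.zeros((600,800,3),np.uint8)
a=cv2.resize(f(t[178:238,395:470]),(375,300),interpolation=cv2.INTER_CUBIC)
c=cv2.resize(f(s[228:288,400:480]),(400,300),interpolation=cv2.INTER_CUBIC)
o[:300,:375]=a;o[:300,400:]=c
d=cv2.resize(f(s[225:315,365:510]),(483,300),interpolation=cv2.INTER_CUBIC);o[300:,:483]=d
cv2.imwrite("pics/c.png",o)
```

```text
(no output)
```

View pics/c.png

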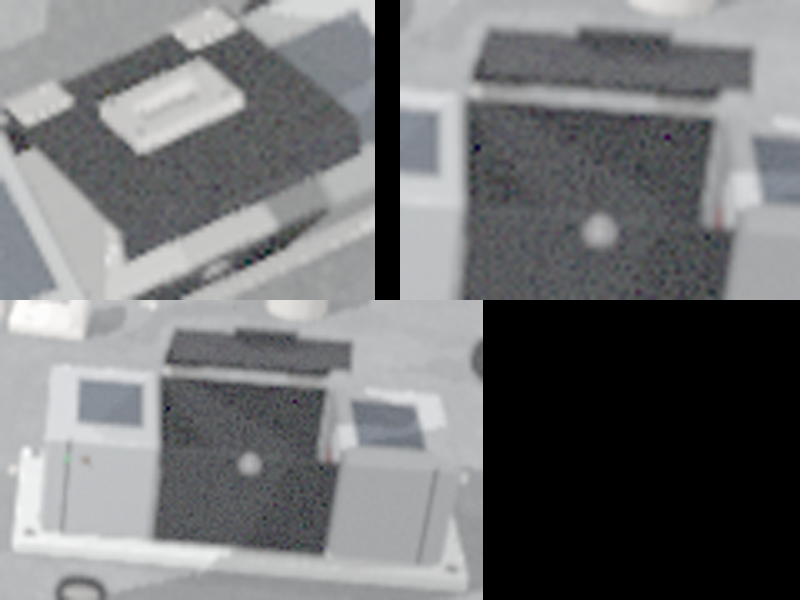

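Brightened, the scene view shows the lid's front-edge corners at about (417,234) and (470,238), with the tab at (436–454,235). Next I'll fit the poses.

```bash
cat > h.py <<'E'
import numpy as np,cv2,json
from rig import manip,get_image,camera_info
C={n:camera_info(n) for n in("scene","top")}
def proj(n,P):
    c=C[n];return cv2.projectPoints(np.float64(P).reshape(-1,3),c["rvec"],c["tvec"],c["mtx"],None)[0].reshape(-1,2)
def place(p,P):
    c,s=np.cos(p[2]),np.sin(p[2]);P=np.float64(P).reshape(-1,3)
    return P@np.array([[c,s,0],[-s,c,0],[0,0,1]])+[p[0],p[1],0]
E
cat > fit.py <<'E'
from h import *
from scipy.optimize import least_squares
A=lambda x,y,ox=340,oy=160,k=5:((x+.5)/k-.5+ox,(y+.5)/k-.5+oy)
def lid(th,P):
    P=np.float64(P);c,s=np.cos(th),np.sin(th)
    # local -x rises: z = -x*sin
    return np.c_[P[:,0]*c+P[:,2]*s,P[:,1],-P[:,0]*s+P[:,2]*c]+[.056,0,.091]
def model(p):
    xf,xb=p[4],p[5]
    body=np.array([[-.058,.15,.012],[.058,.15,.012],[-.058,-.15,.012],[xb,.134,.09],[xb,.058,.09],[xf,.058,.09],[xf,.134,.09],[xb,-.134,.09],[xf,-.134,.09]])
    l1=lid(p[3],[[-.056,0,.008],[-.039,.025,.008],[-.039,-.025,.008],[-.073,-.025,.008],[-.073,.025,.008]])
    l2=lid(p[3],[[-.11,.057,.002],[-.11,-.057,.002],[-.126,.02,.002],[-.126,-.02,.002]])
    return np.r_[proj("top",place(p,np.r_[body,l1])),proj("scene",place(p,l2))]
obs=np.array([A(*q) for q in [(182,533),(78,325),(728,266),(130,290),(272,222),(372,403),(225,468),(648,52),(742,230),(443,188),(375,196),(475,150),(518,184),(418,235)]]+
 [A(x-400,y,400,228) for x,y in [(485,32),(752,50),(578,30),(670,38)]])
r=least_squares(lambda p:(model(p)-obs).ravel(),[.6,0,.4,.9,-.045,.045],loss="soft_l1")
print("mic",r.x.round(4));print((model(r.x)-obs).round(1).tolist())
B=lambda x,y:A(x,y,185,245,20/3);S=lambda x,y:A(x-400,y,185,195,5)
# stand: green handle side sign: sg = stand x of green
def ms(p):
    L=[[-.075,.03,.048],[-.075,-.03,.048],[.075,.03,.048],[.075,-.03,.048]]
    g=[-.042,0,.134];n=[.042,0,.134]
    return np.r_[proj("top",place(p,L+[g,n])),proj("scene",place(p,[L[0],L[1],L[3],g,n]))]
ob=np.array([B(*q) for q in[(62,487),(243,527),(178,57),(355,97),(115,384),(187,127)]]+[S(*q) for q in[(447,290),(519,343),(767,228),(521,129),(665,72)]])
r=min((least_squares(lambda p:(ms(p)-ob).ravel(),[.3,.4,a],loss="soft_l1") for a in(-1.5,-.5,.3,1,2,3)),key=lambda r:r.cost)
print("stand",r.x.round(4),(ms(r.x)-ob).round(1).tolist())
print("green",place(r.x,[-.042,0,.111]),"red",place(r.x,[.042,0,.111]))
E
python3 fit.py
```

```text
mic [ 0.5489 -0.1569  0.3447  0.6937 -0.0473  0.0447]
[[-0.4, 1.0], [-1.5, -0.5], [1.0, 1.7], [-0.1, 0.1], [1.5, -0.2], [0.6, -0.5], [-0.4, 0.9], [0.4, -0.6], [1.6, -1.5], [-0.1, 0.6], [-0.5, -0.0], [-0.5, -0.1], [-0.9, 0.4], [-1.4, -0.3], [0.2, -0.1], [0.7, 0.1], [-0.2, 0.2], [0.5, -0.1]]
stand [ 0.4268  0.3351 -0.3173] [[-0.1, 0.3], [-1.1, 0.2], [0.3, 0.1], [-0.9, -0.3], [0.3, 0.7], [0.2, 0.0], [-0.3, -0.1], [0.3, -1.1], [-0.0, -0.2], [1.0, 0.2], [0.6, 0.4]]
green [[0.38690616 0.34823076 0.111     ]] red [[0.46671317 0.32202309 0.111     ]]
```

```bash
cat > d.py <<'E'
import sys
from h import *
from scipy.spatial.transform import Rotation as R
M=[.5489,-.1569,.3447]
s=manip.get_state();q=s["ee_rot"];r=R.from_quat([q[1],q[2],q[3],q[0]]).as_matrix()
yaw=np.arctan2(r[1,0],r[0,0])
print("t",s["clock"],"pos",s["position"].round(4),"yaw",yaw.round(4),"tilt",r[:,2].round(3),"F",np.round(s["contact_force"],1),"w",round(s["width"],4),"gf",s["gripper_force"],"q",np.round(s["qpos"],2))
for a in sys.argv[1:]:
    v=[float(k) for k in a.split(",")]; 
    if v[0]==0: g=place(M,[v[1],v[2],v[3]])[0]   # 0,x,y,z : micrometer frame
    else: g=np.array(v[1:4])
    print(a,"world",g.round(4),"tool mm",((g-s["position"])@r*1000).round(1))
E
python3 d.py 0,-.019,0,.21 0,-.019,0,.155 0,-.041,0,.093
```

```text
t 0.1 pos [ 0.1905 -0.5421  0.2305] yaw 0.3378 tilt [-0.     0.002 -1.   ] F [ 0.3 -0.6  0. ] w 0.0854 gf 0.0 q [-1.35  0.28  1.51  0.    1.36 -0.12]
0,-.019,0,.21 world [ 0.531  -0.1633  0.21  ] tool mm [ 446.8 -244.4   21. ]
0,-.019,0,.155 world [ 0.531  -0.1633  0.155 ] tool mm [ 446.8 -244.3   76. ]
0,-.041,0,.093 world [ 0.5103 -0.1708  0.093 ] tool mm [ 424.8 -244.1  138. ]
```

```bash
python3 -m crank '{"translation":[[32,-17.5,0],[32,-17.5,0],[32,-17.5,0],[32,-17.5,0],[32,-17.5,0],[32,-17.5,0],[32,-17.5,0]],"roll":[0,0,0,0,0,0,0],"fingers":[0,0,0,0,0,0,0]}' 60
python3 -m crank '{"translation":[[32,-17.5,0],[32,-17.5,0],[32,-17.5,0],[32,-17.5,0],[32,-17.5,0],[32,-17.5,0],[30,-17.5,0],[0,0,0]],"roll":[0,0,0,0,0,0,0,0],"fingers":[0,0,0,0,0,0,0,0]}'
python3 d.py 0,-.019,0,.18 0,-.019,0,.155 0,-.041,0,.093
```

```text
clock: 0.8
position: [0.3619, -0.3513, 0.231]
ee_rot: [-0.0, 0.986, 0.168, -0.0]
contact_force: [0.4, -0.3, -0.4]
width: 0.0
gripper_force: 0.0
clock: 1.6
position: [0.5323, -0.1603, 0.2307]
ee_rot: [-0.001, 0.985, 0.17, 0.001]
contact_force: [-0.3, 0.4, 0.3]
width: 0.0001
gripper_force: 0.0
t 1.6 pos [ 0.5323 -0.1603  0.2307] yaw 0.3421 tilt [ 0.001  0.002 -1.   ] F [-0.3  0.4  0.3] w 0.0001 gf 0.0 q [-0.42  0.25  1.55  0.    1.35  0.81]
0,-.019,0,.18 world [ 0.531  -0.1633  0.18  ] tool mm [-2.3  2.5 50.7]
0,-.019,0,.155 world [ 0.531  -0.1633  0.155 ] tool mm [-2.3  2.5 75.7]
0,-.041,0,.093 world [ 0.5103 -0.1708  0.093 ] tool mm [-24.4   2.7 137.6]
```

```bash
python3 -m crank '{"translation":[[-2,2.5,25],[0,0,25],[-3,0,15],[-5,0,15],[-5,0,15],[-4,0,12],[-3,0,12],[-2,0,6]],"roll":[0,0,0,0,0,0,0,0],"fingers":[0,0,0,0,0,0,0,0]}'
python3 d.py 0,-.041,0,.093
```

```text
clock: 2.4
position: [0.5069, -0.1741, 0.1051]
ee_rot: [-0.001, 0.986, 0.168, -0.001]
contact_force: [-0.3, -0.2, 1.1]
width: -0.0002
gripper_force: 0.1
t 2.4 pos [ 0.5069 -0.1741  0.1051] yaw 0.3372 tilt [-0.002  0.001 -1.   ] F [-0.3 -0.2  1.1] w -0.0002 gf 0.08742010599235073 q [-0.46  0.32  1.78 -0.    1.04  0.77]
0,-.041,0,.093 world [ 0.5103 -0.1708  0.093 ] tool mm [ 4.4 -2.  12.1]
```

Contact at 1.1 N, so the lid is being pushed. I'll press it through the catch in small steps.

```bash
python3 -m crank '{"translation":[[0,0,3],[0,0,3],[0,0,2],[0,0,2]],"roll":[0,0,0,0],"fingers":[0,0,0,0]}'
python3 -m crank '{"translation":[[0,0,2],[0,0,2],[0,0,0],[0,0,0]],"roll":[0,0,0,0],"fingers":[0,0,0,0]}'
```

```text
clock: 2.8
position: [0.5073, -0.1742, 0.0974]
ee_rot: [0.0, 0.986, 0.168, -0.001]
contact_force: [-2.7, -0.0, 4.0]
width: -0.0
gripper_force: 1.5
clock: 3.2
position: [0.509, -0.1742, 0.093]
ee_rot: [0.0, 0.986, 0.168, 0.001]
contact_force: [-1.9, -0.3, 5.2]
width: 0.0001
gripper_force: 2.7
```

```bash
python3 -m crank '{"translation":[[0,0,1.5],[0,0,1.5],[0,0,0],[0,0,0]],"roll":[0,0,0,0],"fingers":[0,0,0,0]}'
python3 -m crank '{"translation":[[0,0,2],[0,0,2],[0,0,1],[0,0,0],[0,0,0]],"roll":[0,0,0,0,0],"fingers":[0,0,0,0,0]}'
```

```text
clock: 3.6
position: [0.5091, -0.1743, 0.0926]
ee_rot: [0.001, 0.986, 0.168, 0.001]
contact_force: [-5.4, 1.6, 21.9]
width: -0.0001
gripper_force: 10.8
clock: 4.1
position: [0.5092, -0.1744, 0.092]
ee_rot: [0.002, 0.986, 0.168, 0.002]
contact_force: [-12.8, 5.2, 49.1]
width: 0.0002
gripper_force: 24.6
```

```bash
python3 -m crank '{"translation":[[0,0,-8],[0,0,-20],[0,0,-40],[0,0,-40],[0,0,-20],[0,0,0]],"roll":[0,0,0,0,0,0],"fingers":[0,0,0,0,0,0]}'
python3 d.py 1,.387,.348,.22
```

```text
clock: 4.7
position: [0.5108, -0.1749, 0.2157]
ee_rot: [0.002, 0.986, 0.168, 0.003]
contact_force: [1.0, -0.1, -0.1]
width: 0.0
gripper_force: 0.0
t 4.7 pos [ 0.5108 -0.1749  0.2157] yaw 0.3379 tilt [ 0.007 -0.003 -1.   ] F [ 1.  -0.1 -0.1] w 0.0 gf 0.0 q [-0.46  0.23  1.61  0.    1.29  0.77]
1,.387,.348,.22 world [0.387 0.348 0.22 ] tool mm [  56.6 -534.3   -7.1]
```

```bash
python3 -m crank '{"translation":[[4,-36,-1],[4,-36,-1],[4,-36,-1],[4,-36,-1],[4,-36,-1],[4,-36,-1],[4,-36,-1],[4,-36,0]],"roll":[0,0,0,0,0,0,0,0],"fingers":[0,0,0,0,1,1,1,1]}'
python3 -m crank '{"translation":[[4,-36,0],[4,-36,0],[4,-36,0],[4,-36,0],[4,-36,0],[4,-36,0],[4,-30,0],[0,0,0]],"roll":[0,0,0,0,0,0,0,0],"fingers":[1,1,1,1,1,1,1,1]}'
python3 -m crank '{"translation":[[0,0,0],[0,0,0],[0,0,0],[0,0,0],[0,0,0],[0,0,0],[0,0,0],[0,0,0]],"roll":[-0.13,-0.13,-0.13,-0.13,-0.13,-0.13,-0.13,0],"fingers":[1,1,1,1,1,1,1,1]}'
python3 - <<'E'
from h import *
t=get_image("top");s=get_image("scene")
cv2.imwrite("pics/top1.png",t);cv2.imwrite("pics/scene1.png",s)
f=lambda i:(255*(i/255.)**0.6).astype(np.uint8)
o=np.zeros((600,800,3),np.uint8)
o[:300,:400]=cv2.resize(f(t[175:250,380:480]),(400,300),interpolation=cv2.INTER_CUBIC)
o[:300,400:]=cv2.resize(f(s[190:280,180:300]),(400,300),interpolation=cv2.INTER_CUBIC)
o[300:,:400]=cv2.resize(f(s[230:320,370:490]),(400,300),interpolation=cv2.INTER_CUBIC)
o[300:,400:]=cv2.resize(f(t[230:335,145:285]),(400,300),interpolation=cv2.INTER_CUBIC)
cv2.imwrite("pics/e.png",o)
E
python3 d.py 1,.387,.348,.2
```

```text
clock: 5.5
position: [0.4421, 0.1098, 0.2178]
ee_rot: [-0.0, 0.986, 0.168, -0.001]
contact_force: [0.6, 0.6, 0.1]
width: 0.0582
gripper_force: 0.0
clock: 6.3
position: [0.3867, 0.3529, 0.2174]
ee_rot: [-0.001, 0.985, 0.17, -0.001]
contact_force: [0.1, 0.9, -0.3]
width: 0.0853
gripper_force: 0.0
clock: 7.1
position: [0.3878, 0.3488, 0.2179]
ee_rot: [0.0, 0.812, 0.584, -0.001]
contact_force: [0.1, 0.6, -0.8]
width: 0.0854
gripper_force: 0.0
t 7.2 pos [0.3879 0.3491 0.2183] yaw 1.2446 tilt [-0.001 -0.001 -1.   ] F [-0.  -0.6 -0.5] w 0.0853 gf 0.0 q [ 0.6   0.2   1.64 -0.    1.3   0.93]
1,.387,.348,.2 world [0.387 0.348 0.2  ] tool mm [-1.3 -0.5 18.4]
```

View pics/e.png

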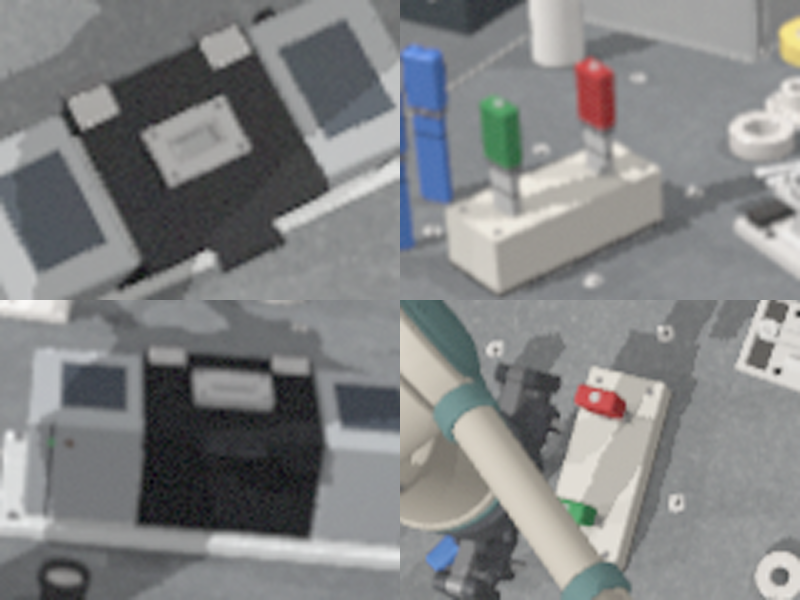

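The lid is fully shut: its face lies flush, with the tab forward at (250,250) in the crop and the slot near (195,142). Green and red are both still standing in the stand. Next I'll compare the slot's pixels with the prediction and check the gripper's position over the green handle.

Run:
```python
from h import *
M=[.5489,-.1569,.3447]
P=place(M,[[.017,.025,.099],[.017,-.025,.099],[-.017,-.025,.099],[-.017,.025,.099],[0,0,.099]])
print("pred",((proj("top",P)-[380,175]+.5)*4-.5).round(1).tolist())
print("scene",((proj("scene",P)-[370,230]+.5)*10/3+[0,300]).round(1).tolist())
print("tcp",proj("top",[.388,.349,.218]),proj("scene",[.388,.349,.218]),proj("scene",[.387,.348,.134]),proj("top",[.387,.348,.134]))
s=cv2.imread("pics/scene1.png");t=cv2.imread("pics/top1.png")
o=np.zeros((480,800,3),np.uint8);o[:,:400]=cv2.resize(s[130:250,160:260],(400,480));o[:,400:]=cv2.resize(t[230:350,130:230],(400,480));cv2.imwrite("pics/f.png",o)
```

```text
pred [[141.3, 130.7], [219.9, 94.0], [249.0, 146.7], [170.0, 183.9], [195.1, 138.7]]
scene [[194.4, 368.5], [269.1, 374.0], [272.8, 400.1], [196.5, 394.4], [233.1, 384.1]]
tcp [[191.72266418 298.42363662]] [[207.08707253 187.5041715 ]] [[209.92474489 220.62282112]] [[202.22233329 302.80640481]]
```

View pics/f.png

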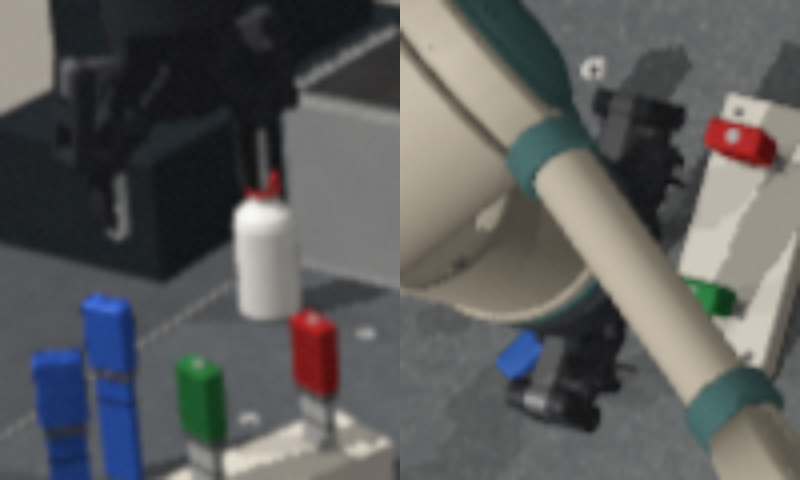

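The gripper's fingers straddle the green handle, centred near scene (207,183). Before descending I'll check clearance to the blue look-alikes.

```bash
python3 - <<'E'
from h import *
def Pm(n):
    c=C[n];return c["mtx"]@np.c_[cv2.Rodrigues(c["rvec"])[0],c["tvec"]]
for a,b in [((162,322),(175,219)),((150,286),(187,205)),((202.2,302.8),(209.9,220.6))]:
    X=cv2.triangulatePoints(Pm("top"),Pm("scene"),np.float64(a),np.float64(b)).ravel();print((X[:3]/X[3]).round(3))
st=[.4268,.3351,-.3173]
print("left finger outer",place(st,[[-.042-.057,.012,.1],[-.042-.057,-.012,.1]]).round(3))
E
python3 d.py 1,.387,.348,.092
```

```text
[0.358 0.43  0.132]
[0.435 0.454 0.129]
[0.387 0.348 0.134]
left finger outer [[0.336 0.377 0.1  ]
 [0.329 0.355 0.1  ]]
t 7.2 pos [0.3879 0.3491 0.2183] yaw 1.2446 tilt [-0.001 -0.001 -1.   ] F [-0.  -0.6 -0.5] w 0.0853 gf 0.0 q [ 0.6   0.2   1.64 -0.    1.3   0.93]
1,.387,.348,.092 world [0.387 0.348 0.092] tool mm [ -1.1  -0.4 126.4]
```

```bash
python3 -m crank '{"translation":[[-1,-0.5,0],[0,0,30],[0,0,30],[0,0,30],[0,0,20],[0,0,16],[0,0,0]],"roll":[-0.009,0,0,0,0,0,0],"fingers":[0.6,0.6,0.6,0.6,0.6,0.6,0.6]}' 60
python3 -m crank '{"translation":[[0,0,0],[0,0,0],[0,0,0],[0,0,0],[0,0,0],[0,0,0],[0,0,0]],"roll":[0,0,0,0,0,0,0],"fingers":[0.3,0.2,0,0,0,0,0]}'; python3 d.py
```

```text
clock: 7.9
position: [0.3856, 0.3478, 0.091]
ee_rot: [0.0, 0.809, 0.588, -0.003]
contact_force: [-0.2, -0.4, 0.3]
width: 0.0511
gripper_force: 0.0
clock: 8.6
position: [0.3879, 0.3496, 0.0945]
ee_rot: [0.0, 0.809, 0.588, 0.001]
contact_force: [0.1, 0.2, 5.1]
width: 0.0152
gripper_force: 59.1
t 8.6 pos [0.3879 0.3496 0.0945] yaw 1.2567 tilt [ 0.002  0.001 -1.   ] F [0.1 0.2 5.1] w 0.0152 gf 59.07939434051514 q [ 0.6   0.31  1.82 -0.    1.    0.91]
```

```bash
python3 -m crank '{"translation":[[0,0,-6],[0,0,-10],[0,0,-20],[0,0,-25],[0,0,-25],[0,0,-25],[0,0,-25],[0,0,-15]],"roll":[0,0,0,0,0,0,0,0],"fingers":[0,0,0,0,0,0,0,0]}'
python3 -m crank '{"translation":[[0,0,0],[0,0,0],[0,0,0]],"roll":[0,0,0],"fingers":[0,0,0]}';python3 d.py 0,0,0,.245
```

```text
clock: 9.4
position: [0.3873, 0.349, 0.2468]
ee_rot: [0.0, 0.809, 0.588, 0.001]
contact_force: [1.1, 0.2, -1.7]
width: 0.0157
gripper_force: 59.4
clock: 9.7
position: [0.3864, 0.3484, 0.243]
ee_rot: [0.0, 0.809, 0.588, -0.001]
contact_force: [-0.5, -0.3, -1.8]
width: 0.015
gripper_force: 59.4
t 9.7 pos [0.3864 0.3484 0.243 ] yaw 1.2568 tilt [-0.002 -0.002 -1.   ] F [-0.5 -0.3 -1.8] w 0.015 gf 59.43951666355133 q [ 0.6   0.19  1.6  -0.    1.36  0.91]
0,0,0,.245 world [ 0.5489 -0.1569  0.245 ] tool mm [-430.4  310.7   -1.4]
```

```bash
python3 -m crank '{"translation":[[-15,11,0],[-28,20,0],[-28,20,0],[-28,20,0],[-28,20,0],[-28,20,0],[-28,20,0],[-28,20,0]],"roll":[0,0,0,0,0,0,0,0],"fingers":[0,0,0,0,0,0,0,0]}'
python3 -m crank '{"translation":[[-28,20,0],[-28,20,0],[-28,20,0],[-28,20,0],[-28,20,0],[-28,20,0],[-28,21,0],[-15,11,0]],"roll":[0,0,0,0,0,0,0,0],"fingers":[0,0,0,0,0,0,0,0]}'
python3 -m crank '{"translation":[[0,0,0],[0,0,0],[0,0,0],[0,0,0],[0,0,0],[0,0,0],[0,0,0],[0,0,0]],"roll":[-0.11,-0.11,-0.11,-0.11,-0.11,-0.11,0,0],"fingers":[0,0,0,0,0,0,0,0]}';python3 d.py 0,0,0,.21
```

```text
clock: 10.5
position: [0.465, 0.1003, 0.243]
ee_rot: [-0.001, 0.809, 0.588, -0.001]
contact_force: [0.2, 0.7, -1.9]
width: 0.0151
gripper_force: 59.3
clock: 11.3
position: [0.5452, -0.1484, 0.2427]
ee_rot: [-0.001, 0.81, 0.587, -0.001]
contact_force: [-0.1, -0.5, -2.1]
width: 0.0151
gripper_force: 59.3
clock: 12.1
position: [0.5446, -0.1454, 0.2437]
ee_rot: [-0.001, 0.576, 0.818, -0.0]
contact_force: [0.5, 1.1, -1.7]
width: 0.0154
gripper_force: 59.4
t 12.1 pos [ 0.5446 -0.1454  0.2437] yaw 1.9149 tilt [-0.001  0.001 -1.   ] F [ 0.5  1.1 -1.7] w 0.0154 gf 59.3899405002594 q [-0.38  0.25  1.51  0.    1.38 -0.73]
0,0,0,.21 world [ 0.5489 -0.1569  0.21  ] tool mm [-12.3   0.2  33.7]
```

```bash
python3 -m crank '{"translation":[[-12,0,0],[0,0,15],[0,0,15],[0,0,6],[0,0,0],[0,0,0]],"roll":[0,0,0,0,0,0],"fingers":[0,0,0,0,0,0]}'
python3 d.py 0,0,0,.1285
python3 - <<'E'
from h import *
t=get_image("top");s=get_image("scene")
cv2.imwrite("pics/top2.png",t);cv2.imwrite("pics/scene2.png",s)
f=lambda i:(255*(i/255.)**0.6).astype(np.uint8)
o=np.zeros((600,800,3),np.uint8)
o[:,:400]=cv2.resize(f(t[160:250,400:460]),(400,600),interpolation=cv2.INTER_CUBIC)
o[:,400:]=cv2.resize(f(s[190:280,410:470]),(400,600),interpolation=cv2.INTER_CUBIC)
cv2.imwrite("pics/g.png",o)
M=[.5489,-.1569,.3447]
for n,of in(("top",(400,160)),("scene",(410,190))):
    P=place(M,[[0,0,.099],[0,.012,.125],[0,-.012,.125],[0,0,.125],[-.004,.012,.125],[-.004,-.012,.125]])
    print(n,((proj(n,P)-of+.5)*20/3).round(0).tolist())
E
```

```text
clock: 12.7
position: [0.5495, -0.1576, 0.2087]
ee_rot: [0.0, 0.575, 0.818, 0.0]
contact_force: [0.3, 0.1, -0.5]
width: 0.0151
gripper_force: 59.4
t 12.7 pos [ 0.5495 -0.1576  0.2087] yaw 1.9163 tilt [ 0.001 -0.    -1.   ] F [ 0.3  0.1 -0.5] w 0.0151 gf 59.37656879425049 q [-0.4   0.28  1.55 -0.    1.31 -0.75]
0,0,0,.1285 world [ 0.5489 -0.1569  0.1285] tool mm [ 1.  -0.4 80.2]
top [[193.0, 332.0], [179.0, 325.0], [243.0, 295.0], [211.0, 310.0], [184.0, 336.0], [249.0, 306.0]]
scene [[200.0, 435.0], [172.0, 365.0], [245.0, 371.0], [209.0, 368.0], [173.0, 371.0], [246.0, 377.0]]
```

View pics/g.png

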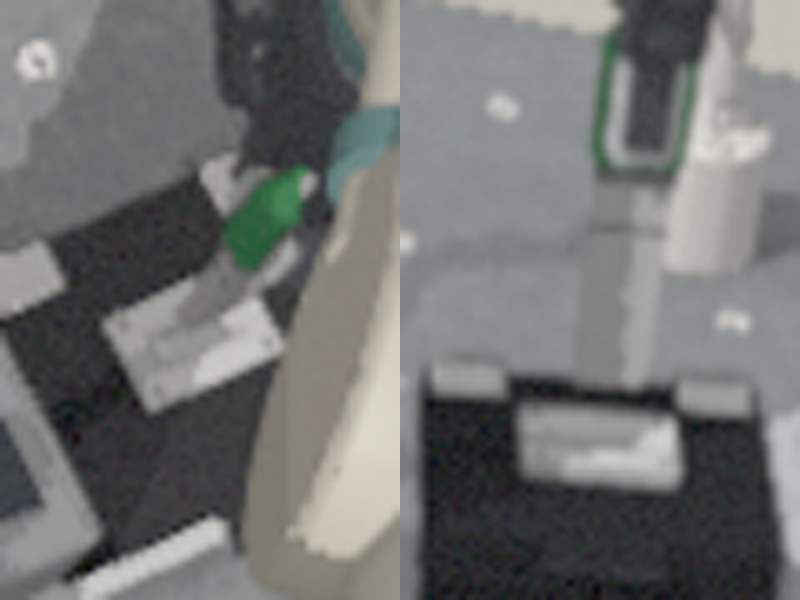

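The blade's end (scene crop 173–253, row 380) sits over the slot insert within about 1–2 mm of the prediction. I'll lower it gently while watching the force.

```bash
python3 -m crank '{"translation":[[0.7,-0.4,8],[0,0,8],[0,0,3],[0,0,2],[0,0,2],[0,0,0]],"roll":[0,0,0,0,0,0],"fingers":[0,0,0,0,0,0]}'
python3 -m crank '{"translation":[[0,0,1.5],[0,0,1.5],[0,0,1.5],[0,0,1],[0,0,0]],"roll":[0,0,0,0,0],"fingers":[0,0,0,0,0]}';python3 d.py 0,0,0,.1285
```

```text
clock: 13.4
position: [0.5484, -0.1567, 0.1851]
ee_rot: [-0.0, 0.575, 0.818, -0.0]
contact_force: [-0.4, 0.4, -1.5]
width: 0.0153
gripper_force: 59.4
clock: 13.9
position: [0.5484, -0.1566, 0.1796]
ee_rot: [-0.0, 0.575, 0.818, -0.0]
contact_force: [0.5, -0.2, -1.5]
width: 0.0152
gripper_force: 59.4
t 13.9 pos [ 0.5484 -0.1566  0.1796] yaw 1.9168 tilt [-0.  0. -1.] F [ 0.5 -0.2 -1.5] w 0.0152 gf 59.37651872634888 q [-0.4   0.3   1.6  -0.    1.24 -0.75]
0,0,0,.1285 world [ 0.5489 -0.1569  0.1285] tool mm [-0.4  0.4 51.1]
```

```bash
python3 -m crank '{"translation":[[0,0,2],[0,0,2],[0,0,2],[0,0,2],[0,0,2],[0,0,0]],"roll":[0,0,0,0,0,0],"fingers":[0,0,0,0,0,0]}'
python3 d.py 0,0,0,.1285
```

```text
clock: 14.5
position: [0.5483, -0.1566, 0.1694]
ee_rot: [-0.0, 0.575, 0.818, -0.0]
contact_force: [-0.3, 0.0, -1.8]
width: 0.0156
gripper_force: 59.4
t 14.5 pos [ 0.5483 -0.1566  0.1694] yaw 1.9168 tilt [-0.001  0.    -1.   ] F [-0.3  0.  -1.8] w 0.0156 gf 59.36020016670227 q [-0.4   0.31  1.61 -0.    1.22 -0.75]
0,0,0,.1285 world [ 0.5489 -0.1569  0.1285] tool mm [-0.5  0.5 40.9]
```

Well through the slot with no contact. I'll lower it the remaining 41 mm.

```bash
python3 -m crank '{"translation":[[0,0,4],[0,0,4],[0,0,4],[0,0,4],[0,0,4],[0,0,0]],"roll":[0,0,0,0,0,0],"fingers":[0,0,0,0,0,0]}'
python3 -m crank '{"translation":[[0,0,4],[0,0,4],[0,0,4],[0,0,4],[0,0,4],[0,0,0],[0,0,0],[0,0,0]],"roll":[0,0,0,0,0,0,0,0],"fingers":[0,0,0,0,0,0,0,0]}'
python3 d.py 0,0,0,.1285
python3 - <<'E'
from h import *
t=get_image("top");s=get_image("scene")
o=np.zeros((600,800,3),np.uint8)
f=lambda i:(255*(i/255.)**0.6).astype(np.uint8)
o[:,:400]=cv2.resize(f(s[205:280,415:465]),(400,600),interpolation=cv2.INTER_CUBIC)
o[:300,400:]=cv2.resize(f(t[175:250,380:480]),(400,300),interpolation=cv2.INTER_CUBIC)
o[300:,400:]=cv2.resize(f(s[190:280,180:300]),(400,300),interpolation=cv2.INTER_CUBIC)
cv2.imwrite("pics/i.png",o)
P=place([.5489,-.1569,.3447],[[-.004,0,.099],[-.004,0,.109],[-.004,0,.116]])
print(((proj("scene",P)-[415,205]+.5)*8).round(0).tolist())
E
```

```text
clock: 15.1
position: [0.5483, -0.1566, 0.149]
ee_rot: [-0.0, 0.575, 0.818, -0.0]
contact_force: [-0.5, 0.2, -1.0]
width: 0.0151
gripper_force: 59.4
clock: 15.9
position: [0.5484, -0.1567, 0.1298]
ee_rot: [-0.0, 0.575, 0.818, -0.0]
contact_force: [-0.1, -0.4, -1.9]
width: 0.0154
gripper_force: 59.4
t 15.9 pos [ 0.5484 -0.1567  0.1298] yaw 1.9168 tilt [-0.  0. -1.] F [-0.1 -0.4 -1.9] w 0.0154 gf 59.42208230495453 q [-0.4   0.34  1.67 -0.    1.13 -0.75]
0,0,0,.1285 world [ 0.5489 -0.1569  0.1285] tool mm [-0.4  0.4  1.3]
[[200.0, 409.0], [204.0, 378.0], [207.0, 357.0]]
```

View pics/i.png

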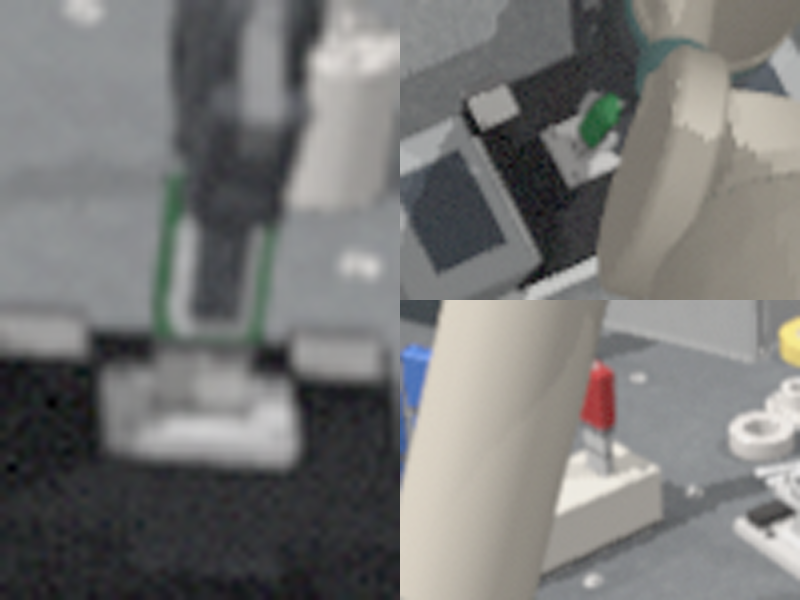

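The handle's lower edge is at row 338, which is where it should be with the dark line level with the slot top. The lid is shut, red is untouched, and the wrist force is just the gauge's weight (1.9 N). I'm handing it in.

```bash
python3 -c "
from rig import manip
print(manip.sign_off())"
```

```text
the job is handed in; nothing more can be done
None
```

I handed the job in at about 16 s: the lid is latched shut, and the green gauge is held upright through the slot with its dark line about level with the slot top; sign-off returned no verdict.

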